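Turn the sample wheel into the beam and open the shutter

ROBOT

A 6-joint arm with a two-finger parallel gripper is mounted at the origin on the work surface. World frame = base frame: x ahead of the robot, y to its left, z up, the work surface at z = 0. Lengths are in m, angles in rad, forces in N, time in s.
With the tool pointing down it reaches from about 0.3 to 0.775 m from the base axis. Payload 14.6 kg.
Tool frame: the origin (TCP) lies at the centre of the arm's flange, where the gripper is bolted on; the fingertips stand 173 mm ahead of it and the grasp point (between the pads) lies 155 mm ahead of it (ctrl.pinch_z is the distance from the TCP to the grasp point, in m); z points along the fingers, y is the line along which they close (so a half turn about z gives the same grasp; the last joint's range is limited). The gripper opens to 85 mm and grips with 20 to 120 N. Pads are 22 mm wide; open, the fingers measure 114 mm over their backs; the gripper's body (76 mm by 85 mm) begins 54 mm behind the grasp point. The pads swing forward as they close: fully open they stand 13 mm farther back than shut.
Start: joints at [-0.067, 0.3, 1.521, -0, 1.321, -0.067], TCP at [0.55, -0, 0.405] pointing down, gripper open.
Joint ranges: [-3.03, 3.03], [-0.79, 2.21], [0.23, 2.52], [-1.04, 4.18], [0, 3.07], [-2.55, 2.55]. Speed limits (rad/s): [2.22, 2.22, 2.57, 3.14, 3.14, 3.14].

INTERFACE

Orientations are given as a rotation vector (axis times angle).
In Python, from workcell import ctrl, status, optics, job, models gives the robot as it stands. Calls block until the motion is done:
- ctrl.move_pose(position, orientation): joint-space move of the TCP to a pose.
- ctrl.move_linear(position, orientation=None, speed=0.15, max_force=None): straight line of the TCP; orientation=None keeps the orientation; speed is the mean speed in m/s. With max_force (N) it stops when the force on the tool has changed by that much, and returns True; else False.
- ctrl.set_joints(angles): joint-space move.
- ctrl.gripper_to(opening, strength=None): opening from 0.0 (shut) to 1.0 (fully open); strength is the grip in N (None keeps the last); returns when the fingers have stopped.
- ctrl.pause(seconds).
- ctrl.inverse_kinematics(position, orientation): joint angles nearest the present ones, or None.
- status.sense(): the state.
- optics.grab_frame(name): name is "scene" or "side" or "wrist"; returns (picture, depth): 420x560x3 uint8, red, green, blue; 420x560 float32, m along the optical axis (not along the pixel's ray), 0 where there is no reading.
- optics.camera_info(name): a dict with "mtx" (3x3 intrinsics, pixels), "eye" and "attitude" of the camera in the world; the wrist camera has in their place "tool_from_camera" (4x4, takes a point from camera to tool coordinates, whose origin is the TCP and whose axes are the flange's). Camera axes: x right, y up, looking along -z (the intrinsics and any distortion apply to the point x, -y, -z); pixel columns grow to the right and rows downward; lengths in m; the calibration is good to about 2 mm. The wrist camera is an equidistant fisheye: a pixel r from the principal point sees the ray r / f radians off the axis. A picture is of the moment at which its call begins: read the wrist's pose just before it. camera_info takes no time and is no camera call.
A pose or a line that the arm cannot do raises ctrl.MotionError and nothing moves.
- job.close_job(): hands the job in; it is judged then, once.
Trained networks look in the newest picture that a camera, given by its name, has taken for a name from the list of things; names that differ only in an ending like _2 or _b are one class to them, and where a whole thing is asked for, a point or a joint stands for the part that bears it (a point fixed in the world has none). Each returns a list of dicts, best first, with "score" (0 to 1); they miss things now and then, are a little off and sometimes report something else, mostly with a low value. They report only what shows in the picture. A call takes as long as a camera call. They do not tell look-alikes from the thing itself.
- models.recognise(camera, thing): "centre" ([column, row] in pixels, amid what is visible of it).
The state is a dict: "clock": time; "qpos": joint angles; "qd": joint speeds; "tau": joint torques, N m; "tool_pos": TCP position; "eef_rot": TCP orientation; "wrist_force": force on the tool from outside, world axes, zero at the start; "ft_torque": the same for the moment, N m; "grip_width": opening from 0.0 (shut) to 1.0 (fully open); "grip_force": force on a finger pad.
Only numpy, scipy, OpenCV 4.12 (cv2) and the standard library are available. Lean on these libraries where they do the work, as an engineer would, in place of code of your own. Each camera call takes 0.05 s, during which the arm holds its last target. There are 200 camera calls.

TASK

Push the arms of the sample changer's wheel round with a finger until the steel sample capsule stands centred in front of the source unit's snout. Only then push the shutter arm on top of the source unit fully over to its open stop, leaving the capsule in place before the snout. Pick nothing up: the capsule stays in its cup and the other things on the bench stay where they are.

Things in the scene. Friction and masses are not known exactly. Their poses are not given: they have to be found in the camera images.
- changer: fixed sample changer: black base plate 12 mm thick, 240 mm (its x, centred) by 420 mm (its y -260 to 160). Origin on the bench under the wheel's axis, z up. Its source unit is a white block (its x -20 to 60, y -240 to -150 mm), top 82 mm above the bench; a dark snout 22 mm across, 69 mm up, sticks out to y = -128, pointing along +y at the wheel's axis
- wheel: wheel on an upright axis, turning freely both ways; friction holds it (3 N at 55 mm turns it). Hub 44 mm across, top 77 mm above the bench; three arms 120 degrees apart: bars 12 mm wide, 45 to 65 mm above the bench, free from 22 to 79 mm off the axis, each ending in a cup. Origin on the axis, 12 mm above the bench; x axis along the capsule's arm, turning with it
- sample: the sample capsule: a plain steel cylinder 31 mm across, 34 mm tall, standing loose (2.5 mm of play all round) in the cup of one arm; origin at the centre of its underside, 50 mm above the bench; its top 84 mm above the bench. The other two cups are empty
- cup (a point): centre of the inner floor of the capsule's cup, 50 mm above the bench, 100 mm from the wheel's axis. All three cups are 42 mm across outside, 36 mm inside, rim 65 mm above the bench
- beam_spot (a point): the point 100 mm from the wheel's axis straight in front of the snout, 67 mm above the bench, where the capsule's centre should come (seen from above)
- shutter_pivot (a point): on the vertical axis of the shutter arm, above the source unit (20 mm along the changer's x, -195 mm along its y), 106 mm above the bench, at mid-height of the arm
- shutter (a joint): angle of the shutter arm: level steel bar 12 mm wide, reaching 85 mm from its pivot, 96 to 116 mm above the bench. Closed (0) it points 190 degrees anticlockwise (from above) from the changer's x axis; it grows anticlockwise to the open stop at 1.3 rad, roughly along the changer's -y, away from the wheel. Starts nearly closed, stays where left, 1 N at 55 mm moves it
- vial_a: a capped amber vial, 22 mm across, 45 mm tall, standing on the base plate's left corner on the robot's side; a bystander, origin at the centre of its underside
- vial_b: a capped amber vial, 22 mm across, 45 mm tall, standing on the base plate's edge on the robot's side, between wheel and source unit; a bystander, origin at the centre of its underside
- mortar: a white bowl, 90 mm across, 50 mm tall, on the bench to the right; a bystander, origin at the centre of its underside
- die: a stepped steel pressing die, 60 mm across, 60 mm tall, on the bench to the right; a bystander, origin at the centre of its underside
- beaker: a glass beaker, 64 mm across, 85 mm tall, on the bench to the right; a bystander, origin at the centre of its underside
- spatula: a spatula 180 mm long lying on the bench to the left; a bystander, origin on its underside
- jar: a white jar, 64 mm across, 90 mm tall, on the bench to the left; a bystander, origin at the centre of its underside
Mind the look-alikes: they are no part of the job. Leave any pink look-alike of the sample alone.

How it is judged:
By the outcome, as a careful person would: the job done as asked, in the order asked, and still so for the second after the job is handed in, with the robot touching nothing.
It also fails if it takes over 48 s, if anything falls off the work surface, if the arm or the gripper's body presses on something with over 40 N, if the wrist force passes 120 N, or if a joint passes its speed limit or range.

## Working session

There is one attempt and no reset: what is moved stays moved. The work goes in short steps, each a Python script; the robot and the scene stay as the last script left them, time stands still between calls to the robot, and variables do not carry over. Pictures are saved under pics/ and viewed, at most 10 in all, crops included, and the job is handed in when it is done.

```bash
mkdir -p pics; cat > h.py <<'E'
import numpy as np, cv2
from workcell import ctrl,status,optics,job,models
def rot(a):
    a=np.array(a,float)
    if a.shape==(3,3): return a
    if a.size==3: return cv2.Rodrigues(a.reshape(3,1))[0]
    from scipy.spatial.transform import Rotation as R
    return R.from_quat(a).as_matrix()
def cloud(name,depth):
    c=optics.camera_info(name);K=np.array(c['mtx']);h,w=depth.shape
    u,v=np.meshgrid(np.arange(w),np.arange(h))
    p=np.stack([(u-K[0,2])/K[0,0]*depth,-(v-K[1,2])/K[1,1]*depth,-depth],-1)
    P=p@rot(c['attitude']).T+np.array(c['eye']); P[depth<=0]=np.nan
    return P
def project(name,X):
    c=optics.camera_info(name);K=np.array(c['mtx'])
    p=(np.atleast_2d(X)-np.array(c['eye']))@rot(c['attitude'])
    return np.stack([K[0,0]*p[:,0]/-p[:,2]+K[0,2],K[1,1]*-p[:,1]/-p[:,2]+K[1,2]],-1)
E
python3 - <<'E'
from h import *
ims=[]
for n in ['scene','side']:
    c=optics.camera_info(n); print(n,{k:np.round(np.array(v),3).tolist() if not isinstance(v,str) else v for k,v in c.items()})
    im,d=optics.grab_frame(n); np.savez(f'{n}.npz',im=im,d=d); P=cloud(n,d)
    cv2.imwrite(f'pics/{n}0.png',im[:,:,::-1])
    for t in ['changer','wheel','sample','cup','shutter','shutter_pivot','vial_a','mortar','die','beaker','jar']:
        for r in models.recognise(n,t)[:3]:
            u,v=np.round(r['centre']).astype(int); print(n,t,round(r['score'],2),u,v,np.round(P[v,u],3))
print(status.sense()['clock'])
E
```

```text
scene {'mtx': [[386.58, 0.0, 277.194], [0.0, 386.58, 211.535], [0.0, 0.0, 1.0]], 'eye': [0.956, -0.601, 0.6], 'attitude': [0.951, 0.274, 0.509]}
scene changer 0.76 241 260 [ 0.578 -0.135  0.081]
scene wheel 0.75 267 227 [0.538 0.023 0.05 ]
scene wheel 0.51 244 260 [ 0.58  -0.127  0.076]
scene sample 0.65 348 250 [0.726 0.08  0.02 ]
scene sample 0.61 331 268 [ 0.724 -0.011  0.033]
scene sample 0.49 305 223 [0.629 0.043 0.084]
scene cup 0.59 267 225 [0.537 0.023 0.055]
scene shutter 0.74 210 246 [ 0.523 -0.161  0.112]
scene shutter 0.69 220 372 [ 0.668 -0.323  0.014]
scene shutter 0.44 108 319 [ 0.437 -0.359  0.04 ]
scene shutter_pivot 0.83 245 261 [ 0.58  -0.125  0.072]
scene shutter_pivot 0.17 386 178 [0.704 0.396 0.056]
scene vial_a 0.65 205 234 [ 0.43  -0.078  0.051]
scene mortar 0.9 156 342 [ 0.532 -0.337  0.015]
scene mortar 0.49 387 178 [0.706 0.401 0.055]
scene die 0.97 108 317 [ 0.439 -0.359  0.046]
scene beaker 0.65 218 372 [ 0.665 -0.325  0.014]
scene beaker 0.58 333 166 [0.502 0.48  0.004]
scene jar 0.84 384 177 [0.698 0.398 0.057]
scene jar 0.64 306 226 [0.636 0.034 0.084]
[... 244 characters left out ...]
sample 0.59 264 210 [0.629 0.057 0.081]
side sample 0.54 231 215 [0.726 0.011 0.024]
side sample 0.48 227 234 [0.707 0.103 0.033]
side cup 0.88 311 221 [0.518 0.058 0.067]
side shutter 0.82 328 165 [ 0.507 -0.152  0.108]
side shutter_pivot 0.9 308 236 [0.523 0.059 0.025]
side shutter_pivot 0.44 315 220 [0.511 0.043 0.061]
side shutter_pivot 0.26 359 206 [ 0.415 -0.073  0.043]
side vial_a 0.71 335 274 [0.446 0.189 0.031]
side mortar 0.53 318 156 [ 0.56  -0.378  0.021]
side die 0.74 360 166 [ 0.426 -0.322  0.029]
side die 0.26 316 222 [ 0.515 -0.021  0.013]
side beaker 0.61 275 150 [ 0.683 -0.305  0.062]
side jar 0.64 180 336 [0.677 0.449 0.072]
side jar 0.44 276 149 [ 0.68  -0.308  0.064]
1.2
```

View pics/scene0.png

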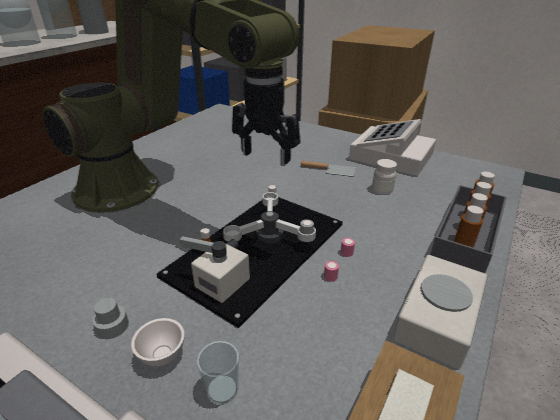

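View pics/side0.png

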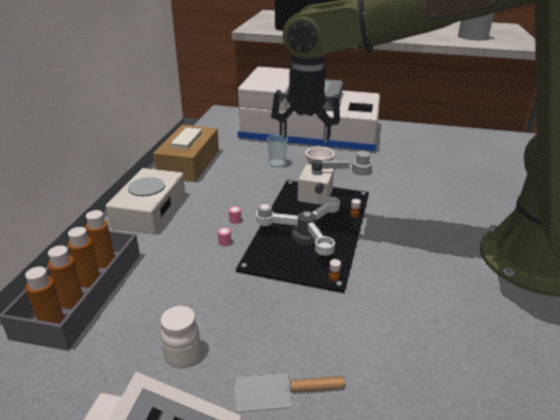

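The capsule candidates in the scene view are the steel cylinder in the cup at (307,228) and two pink look-alikes on the bench at (347,247) and (331,270). The steel one fits, because it stands in a wheel cup. In the side view it is at (264,212). Next I fit the changer pose from the depth and confirm the capsule in a crop.

```bash
python3 - <<'E'
from h import *
crops=[]
for n in ['scene','side']:
    f=np.load(n+'.npz');im,d=f['im'],f['d'];P=cloud(n,d)
    x,y,z=P[...,0],P[...,1],P[...,2]
    reg=(x>.38)&(x<.69)&(y>-.28)&(y<.28)
    dark=(im.max(-1)<50)&reg&(z<.02)&(z>.0)
    dark=cv2.morphologyEx(dark.astype(np.uint8),cv2.MORPH_OPEN,np.ones((3,3)))>0
    r=cv2.minAreaRect(P[dark][:,:2].astype(np.float32)); print(n,'plate',dark.sum(),np.round(cv2.boxPoints(r),3).tolist(),np.round(r[1],3), 'z',np.round(np.median(z[dark]),4))
    def med(m,t): print(n,t,m.sum(),np.round(np.median(P[m],0),4) if m.any() else '', np.round((np.nanmin(P[m],0)+np.nanmax(P[m],0))/2,4) if m.any() else '')
    b=reg&(z>.076)&(z<.088)&(y<-.07)&(im.min(-1)>120); 
    if b.sum()>20: rr=cv2.minAreaRect(P[b][:,:2].astype(np.float32)); print(n,'block',b.sum(),np.round(rr[0],4),np.round(rr[1],3),rr[2])
    med(reg&(z>.071)&(z<.081)&(abs(x-.53)<.05)&(y>-.05)&(y<.1),'hubtop')
    med(reg&(z>.079)&(z<.089)&(x>.59)&(y>-.02),'captop')
    s=reg&(z>.1)&(z<.125)&(y<-.05); med(s,'shutter')
    if s.sum()>10: rr=cv2.minAreaRect(P[s][:,:2].astype(np.float32)); print(np.round(cv2.boxPoints(rr),3).tolist())
    ce=(270,235) if n=='scene' else (305,215)
    k=im[ce[1]-65:ce[1]+85,ce[0]-110:ce[0]+90,::-1]; crops.append(cv2.resize(k,None,fx=3.9,fy=3.9,interpolation=cv2.INTER_CUBIC)[:,:780])
    for t in ['vial_a','vial_b']:
        for q in models.recognise(n,t): 
            u,v=np.round(q['centre']).astype(int); print(t,n,round(q['score'],2),u,v,np.round(P[v,u],3))
cv2.imwrite('pics/crop0.png',crops[0]);cv2.imwrite('pics/crop1.png',crops[1])
E
```

```text
scene plate 7237 [[0.3919999897480011, -0.20900000631809235], [0.6340000033378601, -0.22699999809265137], [0.6650000214576721, 0.1940000057220459], [0.4230000078678131, 0.21199999749660492]] [0.421 0.242] z 0.0113
scene block 776 [ 0.5384 -0.154 ] [0.089 0.078] 85.42185974121094
scene hubtop 53 [0.5347 0.0409 0.0736] [0.5308 0.0402 0.0743]
scene captop 94 [0.6332 0.0441 0.0832] [0.6326 0.047  0.0827]
scene shutter 481 [ 0.5143 -0.1647  0.1138] [ 0.5042 -0.158   0.1088]
[[0.4519999921321869, -0.15399999916553497], [0.4580000042915344, -0.1850000023841858], [0.5559999942779541, -0.16500000655651093], [0.5490000247955322, -0.1340000033378601]]
vial_a scene 0.65 205 234 [ 0.43  -0.078  0.051]
vial_b scene 0.65 205 234 [ 0.43  -0.078  0.051]
side plate 6582 [[0.39399999380111694, -0.2029999941587448], [0.6299999952316284, -0.2199999988079071], [0.6600000262260437, 0.19699999690055847], [0.42399999499320984, 0.21400000154972076]] [0.418 0.236] z 0.0103
side block 375 [ 0.5371 -0.1495] [0.089 0.08 ] 83.76314544677734
side hubtop 39 [0.5315 0.0462 0.0748] [0.5324 0.0443 0.0749]
side captop 81 [0.6312 0.0486 0.0825] [0.6315 0.0477 0.0826]
side shutter 266 [ 0.5074 -0.1578  0.1104] [ 0.5038 -0.1559  0.1082]
[[0.4519999921321869, -0.15700000524520874], [0.46000000834465027, -0.1850000023841858], [0.5550000071525574, -0.1599999964237213], [0.5479999780654907, -0.13199999928474426]]
vial_a side 0.71 335 274 [0.446 0.189 0.031]
vial_b side 0.71 335 274 [0.446 0.189 0.031]
```

View pics/crop0.png

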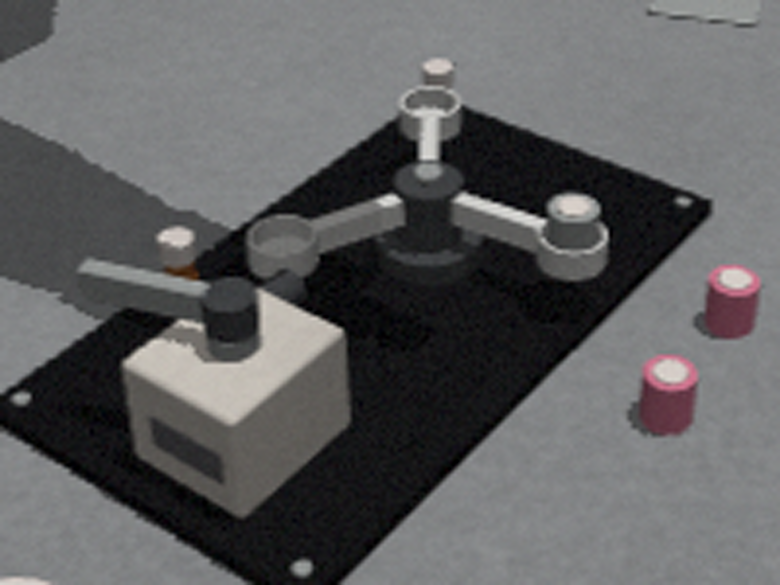

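View pics/crop1.png

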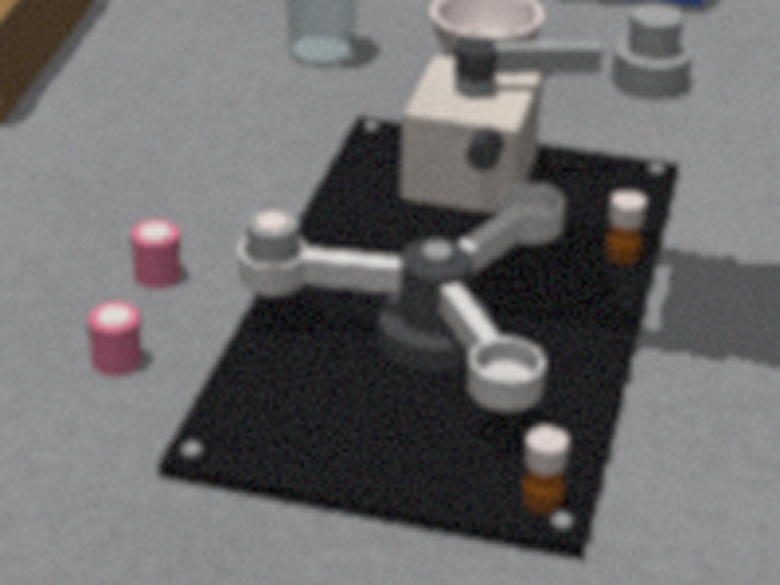

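The crops confirm it. The steel capsule stands in the wheel cup on the +x arm, and both pink ones are loose on the bench. I get the changer axis at about (0.5315, 0.044) with yaw about -4.2°, and the capsule arm at about +2° in world, so it must turn about 96° clockwise. I'll push the empty arm near vial_a, which is well clear of the shutter, and stop 3° short to check.

```bash
cat >> h.py <<'E'
O=np.array([.5315,.044]); YAW=np.deg2rad(-4.2)
cx=np.array([np.cos(YAW),np.sin(YAW)]); cy=np.array([-cx[1],cx[0]])
PIV=O+.02*cx-.195*cy
def ori(a):  # tool down, tool y along world angle a (mod pi, near start pose)
    z=np.array([0,0,-1.]);best=None
    for k in (0,np.pi):
        y=np.array([np.cos(a+k),np.sin(a+k),0]);R=np.stack([np.cross(y,z),y,z],1)
        rv=cv2.Rodrigues(R)[0].ravel(); 
        yield rv
def pose(c,phi,r,s,tip):
    "finger at r along arm of world angle phi (rad) about c, s to its CCW side"
    p=c+r*np.array([np.cos(phi),np.sin(phi)])+s*np.array([-np.sin(phi),np.cos(phi)])
    return np.array([p[0],p[1],tip+.173])
def capangle():
    for n in ['scene','side']:
        im,d=optics.grab_frame(n);P=cloud(n,d);R=np.hypot(P[...,0]-O[0],P[...,1]-O[1])
        m=(P[...,2]>.079)&(P[...,2]<.089)&(R>.07)&(R<.122)
        q=P[m][:,:2]
        if len(q)<15: print(n,'few',len(q)); continue
        c,_=cv2.minEnclosingCircle(q.astype(np.float32)); med=np.median(q,0)
        for w in (med,np.array(c)):
            v=w-O; print(n,len(q),np.round(w,4),'local',np.round([v@cx,v@cy],4),'deg',round(np.degrees(np.arctan2(v[1],v[0])),1))
    return im
E
python3 - <<'E'
from h import *
D=np.deg2rad
ks={k:[] for k in (0,1)}
for phi in (122,74,28):
    for k,rv in enumerate(ori(D(phi))):
        q=ctrl.inverse_kinematics(pose(O,D(phi),.057,.03,.05),rv); ks[k].append(None if q is None else round(q[5],2))
for phi in (186,223,262):
    for k,rv in enumerate(ori(D(phi))):
        q=ctrl.inverse_kinematics(pose(PIV,D(phi),.06,-.03,.1),rv); ks[k].append(None if q is None else round(q[5],2))
print(ks, np.round(status.sense()['eef_rot'],3))
E
```

```text
{0: [np.float64(-2.05), np.float64(-1.16), np.float64(-0.38), None, np.float64(1.97), np.float64(1.25)], 1: [np.float64(1.1), np.float64(1.98), None, np.float64(-0.44), np.float64(-1.17), np.float64(-1.89)]} [2.221 2.221 0.   ]
```

```bash
python3 - <<'E'
from h import *
D=np.deg2rad
o=lambda p:list(ori(D(p)))[0]
ctrl.gripper_to(0.0)
ctrl.move_pose(pose(O,D(122),.057,.032,.11),o(122))
ctrl.move_linear(pose(O,D(122),.057,.032,.05),speed=.15,max_force=20)
for phi in (122,110,98,86,74,62,50,39,29):
    if ctrl.move_linear(pose(O,D(phi),.057,.017,.05),o(phi),speed=.06,max_force=20): print('stop',phi,status.sense()['wrist_force'])
print(status.sense()['clock'])
im=capangle(); cv2.imwrite('pics/s2.png',optics.grab_frame('scene')[0][:,:,::-1])
E
```

```text
7.6583
scene 112 [ 0.5381 -0.059 ] local [ 0.0141 -0.1022] deg -86.3
scene 112 [0.5607 0.0091] local [ 0.0317 -0.0327] deg -50.1
side 69 [ 0.5351 -0.054 ] local [ 0.0107 -0.0975] deg -87.9
side 69 [0.5606 0.0132] local [ 0.0313 -0.0286] deg -46.6
```

View pics/s2.png

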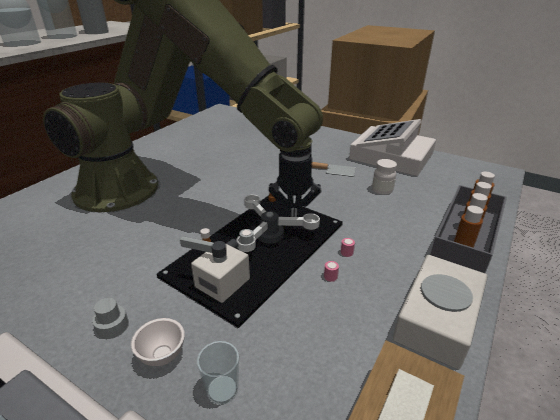

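The capsule is now at about -87° world and needs about -94°. I push 5° more, then retract and look from near with the wrist camera.

```bash
cat >> h.py <<'E'
def wrist():
    s=status.sense();im,d=optics.grab_frame('wrist');c=optics.camera_info('wrist');K=np.array(c['mtx'])
    h,w=d.shape;u,v=np.meshgrid(np.arange(w),np.arange(h))
    a=(u-K[0,2])/K[0,0];b=(v-K[1,2])/K[1,1];th=np.hypot(a,b);t=np.tan(np.minimum(th,1.4))/np.maximum(th,1e-9)
    p=np.stack([a*t*d,-b*t*d,-d,np.ones_like(d)],-1)@np.array(c['tool_from_camera']).T
    P=p[...,:3]@rot(s['eef_rot']).T+np.array(s['tool_pos']); P[(d<=0)|(th>1.35)]=np.nan
    return im,P
def fitcirc(q):
    A=np.c_[2*q,np.ones(len(q))];s=np.linalg.lstsq(A,(q**2).sum(1),rcond=None)[0];return s[:2]
E
python3 - <<'E'
from h import *
D=np.deg2rad
o=lambda p:list(ori(D(p)))[0]
ctrl.move_linear(pose(O,D(24),.057,.017,.05),o(24),speed=.04,max_force=20)
ctrl.move_linear(pose(O,D(24),.057,.022,.05),speed=.06)
ctrl.move_linear(pose(O,D(24),.057,.022,.2),speed=.2)
print(np.round(optics.camera_info('wrist')['tool_from_camera'],3).tolist())
# hover beside the beam spot
t=np.array([.56,-.03,.44]); ctrl.move_pose(t,list(ori(np.pi/2))[0])
im,P=wrist();np.savez('w.npz',im=im,P=P)
def rpt(n,m):
    q=P[m]; print(n,len(q),np.round(np.median(q,0),4),np.round((q.min(0)+q.max(0))/2,4)) if len(q) else print(n,0)
R=np.hypot(P[...,0]-O[0],P[...,1]-O[1]);z=P[...,2]
L=(P[...,:2]-O); lx=L@cx; ly=L@cy
rpt('cap',(z>.078)&(z<.09)&(abs(lx)<.035)&(ly>-.12)&(ly<-.075))
rpt('hub',(z>.072)&(z<.082)&(R<.03)); rpt('block',(z>.077)&(z<.087)&(ly<-.145)&(ly>-.25)&(abs(lx-.02)<.05))
rpt('snout',(z>.07)&(z<.086)&(ly<-.128)&(ly>-.147)&(abs(lx)<.02))
cv2.imwrite('pics/w0.png',im[:,:,::-1]);print(status.sense()['clock'])
capangle()
E
```

```text
[[0.0, 0.953, 0.304, 0.078], [1.0, -0.0, -0.0, -0.0], [-0.0, 0.304, -0.953, 0.032], [0.0, 0.0, 0.0, 1.0]]
cap 694 [ 0.5253 -0.0584  0.0835] [ 0.5253 -0.0586  0.0821]
hub 219 [0.5302 0.0404 0.0759] [0.5313 0.0383 0.0749]
block 4275 [ 0.5359 -0.1394  0.081 ] [ 0.5361 -0.1505  0.082 ]
snout 329 [ 0.5195 -0.0939  0.0774] [ 0.5203 -0.0942  0.0758]
10.525
scene 108 [ 0.5292 -0.0598] local [ 0.0053 -0.1037] deg -91.3
scene 108 [ 0.5276 -0.0563] local [ 0.0035 -0.1003] deg -92.2
side 72 [ 0.5272 -0.0535] local [ 0.0028 -0.0975] deg -92.5
side 72 [ 0.5272 -0.0552] local [ 0.003  -0.0992] deg -92.5
```

View pics/w0.png

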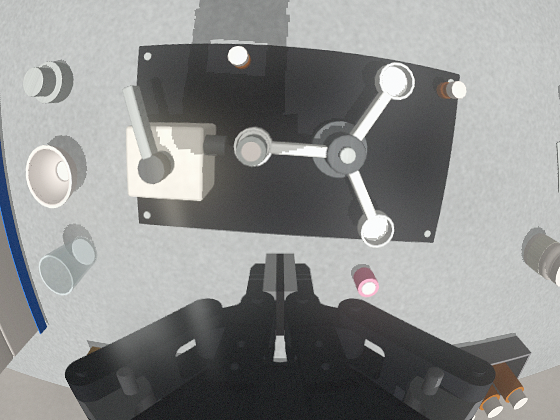

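The wrist picture shows the capsule (252,150), snout (215,145) and hub (346,154). The arm is about 1.5–2° short. I nudge it that last bit and recheck.

```bash
python3 - <<'E'
from h import *
D=np.deg2rad
o=lambda p:list(ori(D(p)))[0]
ctrl.move_pose(pose(O,D(24),.057,.024,.12),o(24))
ctrl.move_linear(pose(O,D(24),.057,.024,.05),speed=.15,max_force=20)
ctrl.move_linear(pose(O,D(22.3),.057,.017,.05),o(22.3),speed=.03,max_force=20)
ctrl.move_linear(pose(O,D(22.3),.057,.023,.05),speed=.06)
ctrl.move_linear(pose(O,D(22.3),.057,.023,.16),speed=.25)
ctrl.move_pose([.60,-.06,.42],list(ori(np.pi/2))[0])
for i in range(2):
    im,P=wrist();z=P[...,2]
    L=(P[...,:2]-O); lx=L@cx; ly=L@cy
    cm=(z>.0815)&(z<.09)&(abs(lx)<.03)&(ly>-.13)&(ly<-.07)
    def ctr(m):
        m=cv2.morphologyEx(m.astype(np.uint8),cv2.MORPH_OPEN,np.ones((3,3)));h=cv2.findContours(m,0,1)[0];h=max(h,key=cv2.contourArea).reshape(-1,2)
        q=P[h[:,1],h[:,0]][:,:2];return fitcirc(q),len(q),np.median(P[m>0][:,:2],0)
    print('cap',ctr(cm)); hm=(z>.072)&(z<.082)&(np.hypot(lx,ly)<.03);print('hub',ctr(hm))
    b=(z>.078)&(z<.087)&(ly<-.14)&(ly>-.26)&(abs(lx-.02)<.055)&(im.min(-1)>120);r=cv2.minAreaRect(P[b][:,:2].astype(np.float32));print('block',r,)
    s=(z>.07)&(z<.086)&(ly<-.13)&(ly>-.146)&(abs(lx)<.02);print('snout',np.round((P[s].min(0)+P[s].max(0))/2,4))
    pl=(im.max(-1)<60)&(z<.02)&(z>.003)&(abs(lx)<.14)&(ly>-.29)&(ly<.19)
    pl=cv2.morphologyEx(pl.astype(np.uint8),cv2.MORPH_OPEN,np.ones((3,3)))>0;print('plate',cv2.minAreaRect(P[pl][:,:2].astype(np.float32)))
print(status.sense()['clock']);capangle()
cv2.imwrite('pics/w1.png',im[:,:,::-1])
E
```

```text
cap (array([ 0.52175165, -0.05840578]), 95, array([ 0.52152454, -0.05833236]))
hub (array([0.53037191, 0.04090795]), 51, array([0.53031973, 0.04034868]))
block ((0.5363610982894897, -0.15465760231018066), (0.08904314041137695, 0.0799231305718422), 85.80978393554688)
snout [ 0.5211 -0.0942  0.0754]
plate ((0.503474771976471, -0.08304108679294586), (0.17934761941432953, 0.20333728194236755), 82.8410415649414)
cap (array([ 0.52200564, -0.05798456]), 99, array([ 0.52159398, -0.05826544]))
hub (array([0.53049368, 0.04064375]), 47, array([0.53045534, 0.04034366]))
block ((0.536400556564331, -0.15447509288787842), (0.08877139538526535, 0.07987041026353836), 85.91351318359375)
snout [ 0.5207 -0.0941  0.0755]
plate ((0.49923259019851685, -0.08572559058666229), (0.18331587314605713, 0.20180770754814148), 77.17872619628906)
15.1417
scene 103 [ 0.5254 -0.0586] local [ 0.0014 -0.1028] deg -93.4
scene 103 [ 0.5239 -0.0563] local [-0.0002 -0.1006] deg -94.3
side 71 [ 0.5224 -0.0541] local [-0.0019 -0.0985] deg -95.3
side 71 [ 0.5223 -0.0553] local [-0.0019 -0.0997] deg -95.3
```

View pics/w1.png

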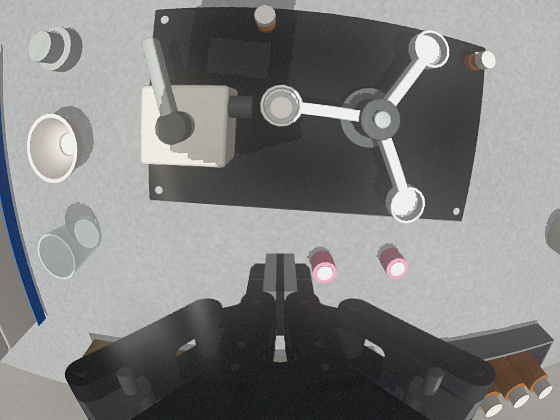

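Against hub, block and snout seen in the same picture, the capsule (281,104) is within about 1 mm of the snout axis, so it is centred. Now the shutter.

```bash
python3 - <<'E'
from h import *
D=np.deg2rad;C=np.array([.5367,-.1533])
o=lambda p:list(ori(D(p)))[1]
ctrl.move_pose(pose(C,D(188),.06,-.034,.16),o(188))
ctrl.move_linear(pose(C,D(188),.06,-.034,.1),speed=.15,max_force=15)
for phi in (190,203,216,229,242,253,258,262,266,270):
    r=ctrl.move_linear(pose(C,D(phi),.06,-.0155,.1),o(phi),speed=.06 if phi<255 else .03,max_force=25 if phi<255 else 10)
    if r: print('stop',phi,np.round(status.sense()['wrist_force'],1)); break
ctrl.move_linear(pose(C,D(phi-6),.06,-.028,.1),speed=.06)
ctrl.move_linear(pose(C,D(phi-6),.06,-.028,.2),speed=.25)
ctrl.move_pose([.60,-.06,.42],list(ori(np.pi/2))[0])
im,P=wrist();z=P[...,2]
s=(z>.105)&(z<.125)&(np.hypot(P[...,0]-C[0],P[...,1]-C[1])<.11);q=P[s][:,:2]-C
far=q[np.hypot(*q.T)>.04].mean(0);print('shutter deg world',np.degrees(np.arctan2(far[1],far[0]))%360,'open expect',190-4.2+np.degrees(1.3))
L=(P[...,:2]-O); cm=(z>.0815)&(z<.09)&(abs(L@cx)<.03)&(L@cy>-.13)&(L@cy<-.07);print('cap',np.median(P[cm],0))
print(status.sense()['clock']);capangle();cv2.imwrite('pics/w2.png',im[:,:,::-1])
E
```

```text
stop 262 [-7.4  0.9  5.7]
shutter deg world 259.8489646031883 open expect 260.28451336700704
cap [ 0.52206738 -0.05819667  0.08347007]
21.6667
scene 105 [ 0.5254 -0.0592] local [ 0.0015 -0.1034] deg -93.4
scene 105 [ 0.5233 -0.0575] local [-0.0008 -0.1018] deg -94.6
side 72 [ 0.5225 -0.0537] local [-0.0018 -0.0981] deg -95.3
side 72 [ 0.5213 -0.0562] local [-0.0028 -0.1007] deg -95.8
```

View pics/w2.png

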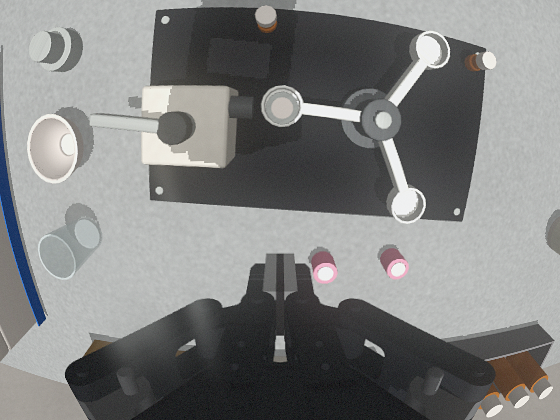

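The shutter arm now points away from the wheel (92,120), and it stopped against a rising force at its measured open angle. The capsule is unmoved at (281,104), the bystanders are undisturbed, and the robot is clear.

```bash
python3 -c "
from h import *
print(job.close_job())"
```

```text
the job is handed in; nothing more can be done
None
```

The job is handed in: the capsule stands within about 1–2 mm of centred in front of the snout, the shutter was then pushed to its open stop (259.8° measured, 260.3° expected), and nothing else was moved; it took about 22 s of the 48 s.

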